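# Close and lock a dental articulator under the bench light

### The job

The articulator on the bench stands open. Gently push its upper arm down by the orange thumb rest until the steel pin at its front rests on the little round table below, then swing the red lock hook over the arm and press its springy grip down until the hook snaps fully home in the blue catch. Do not knock the lamp above the hook, leave the things standing around where they are, and let go at the end.

Things in the scene. Friction and masses are not known exactly. Their poses are not given: they have to be found in the camera images.
- stand: Articulator clamped on a fixed steel tray, 170 (x) x 140 (y) x 10 mm. Origin: centre of the tray's underside, on the bench; x from its front to its rear, y to its left, z up. Arm axle along y at x 40, z 100 mm. Uprights at x 10 to 50, |y| 40 to 48, up to z 120. Blue catch block (16 x 16 x 30 mm, top z 127) at x 15, y -52. The shut arm's top is at z 105, 34 mm wide.
- upper_arm (a joint): Upper arm of the articulator, black, 0 = shut (front pin on the round table), grows as the front rises, rad, at most 0.8. Stiff hinge: stays where it is left. It needs about 1 to 3 N at the thumb rest.
- thumb_rest (a point): Centre of the top face of the orange thumb rest (24 x 24 mm, 10 mm thick) at the arm's front end, 112 mm in front of the axle and 5 mm above the arm's mid-plane; moves with the arm. Shut, it is at x -72, y 0, z 105 mm of stand. Push it with the closed fingertips: over 40 N on the arm chips the plaster casts.
- hook (a joint): Red lock hook, 0 = snapped home, lying across the arm; grows as it swings up and over to the articulator's left (+y), rad, at most 2.35; stays where it is left. From about 0.2 its nose meets the sprung ball of the catch and sticks until pressed hard enough, then it snaps to 0 and is held. It is pressed through a springy blade, see hook_pin.
- hook_pin (a point): Middle of the red, 10 mm thick grip pin along x of stand, 12 mm from its front end, on a springy steel blade that turns with the hook. At hook angle q, unflexed: x -7, y 36 - 67 cos(q + 0.464), z 112 + 67 sin(q + 0.464) mm of stand. The blade yields: to snap the hook home press the pin well past its home place, by feel (some 10 to 20 N). It may be pinched across y.
- hook_hinge (a point): Point on the hook's hinge axis (which runs along x of stand) level with the middle of the grip pin: x = -7, y = 36, z = 112 mm of stand.
- lamp: White LED lamp fixed over the hook, filling x 4 to 42, y -75 to 20, z 196 to 251 mm of stand, on a thin post at x 74, y -60. Its origin and axes are those of stand. It leaves no room for an upright gripper at the grip pin as it closes: come from the front with the tool tilted about 35 degrees, fingers pointing rearward and down.
- jar: Bystander: amber jar with white lid, 48 mm across, 62 mm tall; origin under its centre.
- cast: Bystander: loose plaster dental cast, 62 x 58 mm, about 31 mm tall; origin under its centre.
- wax_tin: Bystander: flat round steel tin, 56 mm across, 22 mm tall; origin under its centre.
Things that resemble listed ones, but are neither listed nor needed, are in the scene too. There is more than one size of the stand; the job needs the smaller.

How it is judged:
On the way, in this order (a step that is already met when the one before it is completed fails the run):
1. the upper arm is down on its front pin, the hook still open (value of joint upper_arm below 0.03 rad and value of joint hook above 0.3 rad), for 0.2 s.
2. the hook is snapped home in its catch over the lowered arm (value of joint hook below 0.05 rad and value of joint upper_arm below 0.03 rad), for 0.2 s.
At the end, for the whole second after the job is handed in: The upper arm is shut (within 0.03 rad), the hook is snapped home in the catch (within 0.05 rad) and at rest, and the jar, cast and tin stand within 30 mm of where they began (all of step 2 and velocity of joint hook below 0.05 rad/s and distance of each of jar, cast, wax_tin from where it was at the start of the episode below 0.03 m); the robot touches nothing.
It fails at once if the robot presses on the upper arm with more than 40 N (contact force between any of the arm, the fingers and upper_arm above 40 N).
It fails at once if the lamp or its post is struck (over 5 N) (contact force between lamp and anything else above 5 N).
It fails at once if a bystander is shoved or knocked over (distance of any of jar, cast, wax_tin from where it was at the start of the episode above 0.03 m or angle between jar's own z axis and vertical above 0.5 rad).
It also fails if it takes over 59 s, if anything falls off the work surface, if the arm or the gripper's body presses on something with over 40 N, if the wrist force passes 120 N, or if a joint passes its speed limit or range.

### The arm

A 6-joint arm with a two-finger parallel gripper is mounted at the origin on the work surface. World frame = base frame: x ahead of the robot, y to its left, z up, the work surface at z = 0. Lengths are in m, angles in rad, forces in N, time in s.
With the tool pointing down it reaches from about 0.375 to 0.975 m from the base axis. Payload 3.8 kg.
Tool frame: the origin (TCP) lies at the very end of the fingers, on their centre line; the grasp point (between the pads) lies 19 mm behind it; z points along the fingers, y is the line along which they close (so a half turn about z gives the same grasp; the last joint's range is limited). The gripper opens to 85 mm and grips with 20 to 120 N. Pads are 22 mm wide; open, the fingers measure 114 mm over their backs; the gripper's body (76 mm by 85 mm) begins 54 mm behind the grasp point. The pads swing forward as they close: fully open they stand 13 mm farther back than shut.
Start: joints at [-1.357, 0.264, 1.604, -0, 1.274, -0.037], TCP at [0.168, -0.654, 0.231] pointing down, gripper open.
Joint ranges: [-2.63, 2.63], [-0.94, 2.18], [0.31, 2.57], [-1.31, 4.45], [0, 2.66], [-2.55, 2.55]. Speed limits (rad/s): [2.57, 2.57, 3.14, 3.14, 3.14, 3.14].

### API

Orientations are given as a rotation vector (axis times angle).
In Python, from workcell import bot, vision gives the robot as it stands. The module is installed in compiled form; this text tells all that it offers.
- The arm moves only by the tool play_rows, never from a script. Its argument "moves" is a list that holds one entry, the list of rows, each a list of 7 numbers: the turn, a rotation vector about the tool's x, y, z as a fraction of full scale, then the shift along the tool's x, y, z as a fraction of full scale, then the finger opening in mm, from 0 to 85.4. In form: [[[ax, ay, az, x, y, z, jaw], ...]]. A call has 1 to 5 rows; each row shifts and turns the commanded pose from where the row before left it, along the tool's axes as they then stand; what a row does not reach is not made up. Full scale, the value 1, is 0.1 m for a shift and 0.5 rad for a turn. A row lasts 1/12 s, in which the tool goes at most 41.7 mm and 7.16 degrees, less where a joint would pass 70% of its speed; a pose out of reach is approached as far as the arm can. A call with a number of a shift or a turn outside -1 to 1 is refused whole. A call with a gripper value outside its range is refused whole. The fingers move at their own pace and stop on an object; "newtons" is the grip in N (left out, the last holds). Time passes only in rows, so rows that do not move let the fingers close. It gives the time, the measured TCP pose, the force, the opening and the grip force at its end, in the units of the state.
- bot.read_state(): the state, without advancing time (a new reading comes with each control period).
- vision.read_camera(name): name is "side" or "top"; returns a dict with "image" (420x560x3 uint8, red, green, blue), "depth" (420x560 float32, m along the optical axis (not along the pixel's ray), 0 where there is no reading), "K" (3x3 intrinsics, pixels), "R" (3x3) and "t" (3): a world point X has camera coordinates R X + t. Camera axes: x right, y down, z forward; pixel columns grow to the right and rows downward; lengths in m; the calibration is good to about 2 mm. A picture is of the moment at which its call begins.
- bot.finish_job(): hands the job in; it is judged then, once.
The state is a dict: "time": time; "q": joint angles; "joint_vel": joint speeds; "joint_torque": joint torques, N m; "tool_pos": TCP position; "tcp_rot": TCP orientation; "wrist_force": force on the tool from outside, world axes, zero at the start; "torque": the same for the moment, N m; "width": opening from 0.0 (shut) to 1.0 (fully open); "grip_force": force on a finger pad.
Only numpy, scipy, OpenCV 4.12 (cv2) and the standard library are available. Lean on these libraries where they do the work, as an engineer would, in place of code of your own. Each camera call takes 0.05 s, during which the arm holds its last target. There are 200 camera calls.

## Working session

There is one attempt and no reset: what is moved stays moved. The work goes in short steps, Python scripts to look and compute and a tool call to move; the robot and the scene stay as the last step left them, time stands still between calls to the robot, and variables do not carry over. Pictures are saved under pics/ and viewed, at most 10 in all, crops included, and the job is handed in when it is done.

Besides the shell and the picture viewer there is one more tool, called after "Call:" as name([rows], argument=value, ...), one row to a line, values as JSON. play_rows: Moves the arm, as the interface text tells. Its arguments: {"type":"object","properties":{"moves":{"type":"array","items":{"type":"array","items":{"type":"array","items":{"type":"number"}}}},"newtons":{"type":"number"}},"required":["moves"]}

```bash
mkdir -p pics; cat > h.py <<'E'
import numpy as np, cv2
from workcell import bot, vision
def pts(c):
    d=c["depth"];K=c["K"];v,u=np.indices(d.shape)
    P=np.stack([(u-K[0,2])/K[0,0]*d,(v-K[1,2])/K[1,1]*d,d],-1)
    return (P-c["t"])@c["R"]
def ray(c,u,v):
    o=-c["R"].T@c["t"];return o,c["R"].T@np.linalg.inv(c["K"])@np.array([u,v,1.])
E
python3 - <<'E'
from h import *
for n in ["side","top"]:
    c=vision.read_camera(n);np.savez(n+"0.npz",**c)
    cv2.imwrite(f"pics/{n}0.png",cv2.resize(c["image"][:,:,::-1],(784,588)))
    print(n,c["K"][0],c["K"][1,2],-c["R"].T@c["t"],c["R"].round(2).tolist(),(c["depth"]>0).mean())
print(bot.read_state())
E
```

```text
side [388.64451793   0.         280.80837669] 211.1839187867808 [0.4777496  0.45395945 0.78886769] [[-0.99, -0.17, 0.01], [-0.15, 0.84, -0.52], [0.08, -0.51, -0.86]] 0.9962074829931973
top [410.35077695   0.         280.20861778] 214.87933895021064 [0.46271338 0.07773672 1.08661435] [[-0.0, -1.0, 0.02], [-1.0, 0.0, -0.07], [0.07, -0.02, -1.0]] 0.9959991496598639
{'time': 0.1, 'q': array([-1.35690055e+00,  2.64678759e-01,  1.60524993e+00,  2.04053469e-06,
        1.27372975e+00, -3.68923731e-02]), 'joint_vel': array([ 3.37966602e-05, -2.45937310e-03, -2.09920818e-03,  1.33625223e-03,
       -5.33120927e-04,  2.73987249e-05]), 'joint_torque': array([ 1.33980766e-04, -5.16708076e+01, -3.68587661e+01,  5.98557364e-06,
        6.26108740e-03,  1.74101996e-05]), 'tool_pos': array([ 0.16737342, -0.65322239,  0.23007916]), 'tcp_rot': array([-3.11488470e+00, -3.92647254e-01,  2.83569491e-04]), 'wrist_force': array([ 0.77702338, -0.18252919, -0.8744195 ]), 'torque': array([-0.01683581, -0.03492233, -0.00676531]), 'grip_force': 0.0, 'width': 1.0015884507980275}
```

View pics/side0.png

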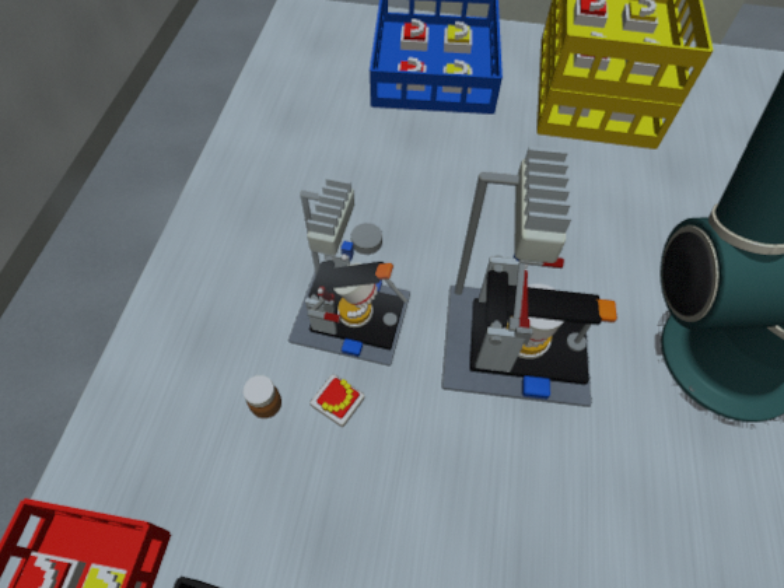

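View pics/top0.png

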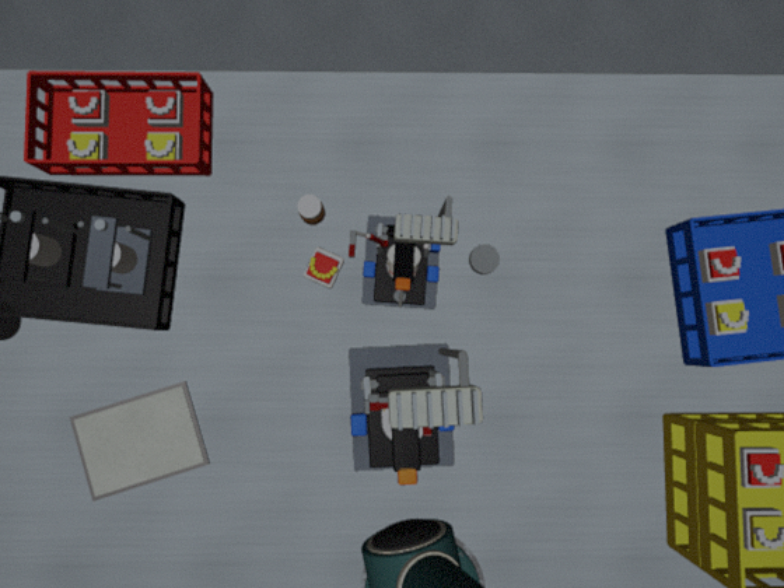

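The side view shows two articulators: a nearer-to-robot one (side px 535,330; top px 402,405) and a farther one (side 350,310; top 402,262). The farther one is smaller. I'll measure the sizes to confirm this and check it with an enlarged crop.

```bash
cat > m.py <<'E'
from h import *
def load(n): return dict(np.load(n+"0.npz"))
if __name__=="__main__":
  for n in ["top","side"]:
    c=load(n);P=pts(c);hsv=cv2.cvtColor(c["image"],cv2.COLOR_RGB2HSV)
    H,S,V=[hsv[...,i].astype(int) for i in range(3)]
    X,Y,Z=[P[...,i] for i in range(3)]
    reg=(X>.25)&(X<.85)&(Y>-.15)&(Y<.3)
    M=dict(orange=(H>7)&(H<16)&(S>190)&(V>150),red=((H<5)|(H>174))&(S>170)&(V>80),blue=(H>105)&(H<118)&(S>180),
      tray=(Z>.004)&(Z<.018)&(S<90)&(V>60)&(V<140))
    for k,m in M.items():
      m=(m&reg).astype(np.uint8)
      nn,L,st,ce=cv2.connectedComponentsWithStats(m)
      for i in range(1,nn):
        if st[i,4]<(300 if k=="tray" else 12): continue
        q=P[L==i];print(n,k,ce[i].round(1),st[i,4],"med",np.median(q,0).round(4),"lo",np.percentile(q,3,0).round(3),"hi",np.percentile(q,97,0).round(3))
        if k=="tray":
          r=cv2.minAreaRect((q[:,:2]*1000).astype(np.float32));print("  rect",r)
    print(n,"maxZ big",np.nanmax(Z[(X>.28)&(X<.5)&(Y<.12)&(Y>-.15)&(Z<.5)]))
  c=load("side");cv2.imwrite("pics/crop1.png",cv2.resize(c["image"][120:265,205:300,::-1],None,fx=4,fy=4,interpolation=2))
E
python3 m.py
```

```text
top red [251.  178.4] 22 med [0.6065 0.1219 0.1601] lo [0.549 0.104 0.157] hi [0.615 0.124 0.505]
top red [231.2 187.8] 142 med [0.6036 0.18   0.0269] lo [0.588 0.158 0.023] hi [0.619 0.195 0.031]
top red [269.7 289.7] 48 med [0.3563 0.0815 0.1577] lo [0.352 0.067 0.154] hi [0.361 0.09  0.163]
top red [304.8 307.7] 18 med [0.322  0.0043 0.1958] lo [ 0.319 -0.     0.193] hi [0.393 0.042 0.633]
top blue [310.5 177.2] 25 med [ 0.6162 -0.0181  0.1254] lo [ 0.613 -0.023  0.111] hi [ 0.621 -0.011  0.129]
top blue [263.6 192. ] 66 med [0.5934 0.0946 0.0233] lo [0.58  0.087 0.021] hi [0.607 0.105 0.028]
top blue [308.6 195.4] 74 med [ 0.5852 -0.0225  0.0234] lo [ 0.572 -0.031  0.015] hi [ 0.596 -0.013  0.027]
top blue [256.4 303.2] 124 med [0.308  0.1125 0.0316] lo [0.292 0.102 0.028] hi [0.327 0.128 0.036]
top blue [318.  305.8] 20 med [ 0.3006 -0.0413  0.0312] lo [ 0.297 -0.055  0.026] hi [0.372 0.016 0.487]
top tray [279.8 259.8] 1429 med [0.4245 0.0611 0.0132] lo [ 0.339 -0.048  0.009] hi [0.453 0.129 0.017]
  rect ((394.94873046875, 38.8028678894043), (122.02265930175781, 191.6282653808
[... 732 characters left out ...]
2  0.124] hi [ 0.625 -0.01   0.129]
side blue [251.2 247.2] 135 med [0.5932 0.0991 0.023 ] lo [0.58  0.085 0.019] hi [0.607 0.109 0.026]
side blue [382.9 275.7] 276 med [0.3092 0.1182 0.0311] lo [0.29  0.1   0.024] hi [0.327 0.131 0.034]
side tray [242.9 239.5] 1027 med [0.6324 0.0889 0.0093] lo [ 0.525 -0.02   0.006] hi [0.694 0.109 0.013]
  rect ((609.7706909179688, 36.9545783996582), (141.74534606933594, 169.92019653320312), 85.94678497314453)
side tray [343.1 255.7] 2225 med [0.4182 0.1025 0.0128] lo [ 0.259 -0.037  0.008] hi [0.451 0.133 0.016]
  rect ((352.81890869140625, 39.980777740478516), (199.28956604003906, 186.67808532714844), 2.7707183361053467)
side maxZ big 0.3363202645451834
```

View pics/crop1.png

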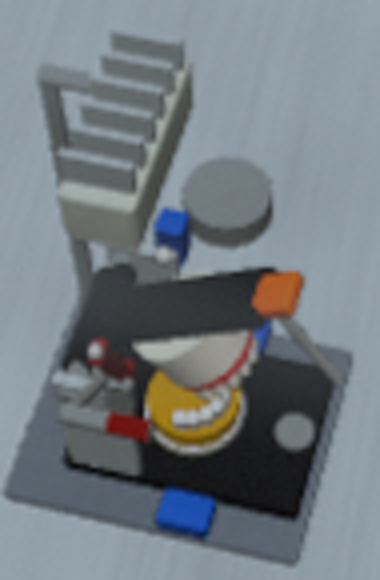

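The crop confirms the choice. The farther stand has a tray of 170 x 142 mm centred at (0.610, 0.037) with yaw about -4°, so it is the smaller one described. The nearer stand measures about 200 x 187 and up. In the crop, orange rest is at (277,293), red pin at (127,427) and blue catch at (172,225). The pin is at stand (-8, 88), z 156, which gives q≈1.97, and the catch matches to within 3 mm.

Next I'll lift clear of the crates, turn the tool to the stand's yaw and close the fingers.

Call:
play_rows([
  [[0,0,0.16,0,0,-0.4,0],[0,0,0.16,0,0,-0.4,0],[0,0,0.16,0,0,-0.4,0],[0,0,0.16,0,0,-0.4,0],[0,0,0,0,0,0,0]],
])

```text
time: 0.52
tool_pos: [0.1681, -0.6567, 0.4025]
tcp_rot: [3.124, -0.113, 0.006]
wrist_force: [-0.0, -0.3, 2.3]
width: 0.302
grip_force: 0.0
```

```bash
cat > g.py <<'E'
from h import *
from scipy.spatial.transform import Rotation as Ro
th=np.deg2rad(-4.0);O=np.array([.6098,.0370,0]);RS=Ro.from_euler('z',th)
def S2W(p): return RS.apply(np.array(p)/1000.)+O
def W2S(p): return RS.inv().apply(np.array(p)-O)*1000
def go(p=None,tilt=0,lean=0,yaw=0):
    """print rotvec (units) and shift (units, current tool axes) to stand point p with tilt (deg, fingers rearward), lean (deg, body to +y)"""
    s=bot.read_state();R=Ro.from_rotvec(s["tcp_rot"])
    T=RS*Ro.from_euler('z',yaw,degrees=True)*Ro.from_euler('x',lean,degrees=True)*Ro.from_euler('y',-tilt,degrees=True)*Ro.from_euler('x',180,degrees=True)
    print("t",s["time"].__round__(2),"stand tcp",W2S(s["tool_pos"]).round(1),"F",RS.inv().apply(s["wrist_force"]).round(1),"w",round(s["width"],2),"q",s["q"].round(2),"zdir",RS.inv().apply(R.apply([0,0,1])).round(2))
    print("turn",((R.inv()*T).as_rotvec()/.5).round(3))
    if p is not None:
        d=S2W(p)-s["tool_pos"];print("shift now-axes",(R.inv().apply(d)/.1).round(3),"target-axes",(T.inv().apply(d)/.1).round(3))
E
python3 - <<'E'
from g import *
from m import load
go([-60,0,360])
c=load("top");P=pts(c);X,Y,Z=[P[...,i] for i in range(3)]
m=(Z>.22)&(Z<.45)&(X>.25)&(X<.5)&(Y>-.15)&(Y<.15);print("biglamp",P[m].min(0),P[m].max(0))
m=(Z>.19)&(Z<.3)&(X>.55)&(X<.7)&(Y>-.15)&(Y<.15);q=W2S(P[m]);print("lamp S",np.percentile(q,1,0),np.percentile(q,99,0))
m=(Y<-.3)&(Z<.5);print("crates",P[m].max(0))
hsv=cv2.cvtColor(c["image"],cv2.COLOR_RGB2HSV).astype(int)
m=(hsv[...,0]>5)&(hsv[...,0]<18)&(hsv[...,1]>150)&(X>.5)&(X<.6)&(Z>.1);print("orange S",np.median(W2S(P[m]),0),m.sum())
E
```

```text
t 0.52 stand tcp [-392.2 -722.8  402.5] F [-0.  -0.3  2.3] w 0.3 q [-1.36  0.21  1.36 -0.    1.55  0.29] zdir [ 0.   -0.02 -1.  ]
turn [ 0.03  -0.009 -0.005]
shift now-axes [ 3.303 -7.241  0.33 ] target-axes [ 3.322 -7.228  0.425]
biglamp [ 0.34486835 -0.06141183  0.22258261] [0.44824825 0.0653778  0.33703661]
lamp S [  4.46663284 -75.355301   204.41724931] [ 72.25122289  16.63911638 253.09451233]
crates [ 1.60858408 -0.30002171  0.22678678]
orange S [-56.25765692  -0.77302113 163.19014119] 98
```

Call:
play_rows([
  [[0,0,0,0.165,-0.36,0,0],[0,0,0,0.165,-0.36,0,0],[0,0,0,0.165,-0.36,0,0],[0,0,0,0.165,-0.36,0,0],[0,0,0,0.165,-0.36,0,0]],
])

```text
time: 0.93
tool_pos: [0.2626, -0.4782, 0.3903]
tcp_rot: [-3.139, 0.109, 0.001]
wrist_force: [1.5, 0.0, 0.5]
width: 0.002
grip_force: 0.0
```

Call:
play_rows([
  [[0,0,0,0.165,-0.36,0,0],[0,0,0,0.165,-0.36,0,0],[0,0,0,0.165,-0.36,0,0],[0,0,0,0.165,-0.36,0,0],[0,0,0,0.165,-0.36,0,0]],
])

```text
time: 1.35
tool_pos: [0.3573, -0.3042, 0.3907]
tcp_rot: [-3.139, 0.109, 0.0]
wrist_force: [0.4, -1.0, 0.3]
width: 0.004
grip_force: 0.0
```

Call:
play_rows([
  [[0,0,0,0.165,-0.36,0,0],[0,0,0,0.165,-0.36,0,0],[0,0,0,0.165,-0.36,0,0],[0,0,0,0.165,-0.36,0,0],[0,0,0,0.165,-0.36,0,0]],
])

```text
time: 1.77
tool_pos: [0.452, -0.1303, 0.3908]
tcp_rot: [3.14, -0.108, -0.0]
wrist_force: [1.0, -0.7, 0.8]
width: 0.001
grip_force: 0.0
```

Call:
play_rows([
  [[0,0,0,0.165,-0.36,0,0],[0,0,0,0.165,-0.36,0,0],[0,0,0,0.165,-0.36,0,0],[0,0,0,0.165,-0.36,0,0],[0,0,0,0,0,0,0]],
])

```text
time: 2.18
tool_pos: [0.5294, 0.0127, 0.3898]
tcp_rot: [-3.136, 0.098, 0.001]
wrist_force: [0.2, -0.7, -1.1]
width: -0.001
grip_force: 0.0
```

```bash
python3 - <<'E'
from g import *
go([-62,0,200],tilt=15)
c=vision.read_camera("side");cv2.imwrite("pics/s1.png",cv2.resize(c["image"][:,:,::-1],(784,588)))
E
```

```text
t 2.18 stand tcp [-78.5 -29.9 389.8] F [ 0.3 -0.7 -1.1] w -0.0 q [-0.03 -0.07  1.68  0.    1.53  1.61] zdir [-0.  0. -1.]
turn [-0.009  0.525  0.013]
shift now-axes [ 0.169 -0.291  1.899] target-axes [-0.332 -0.299  1.876]
```

View pics/s1.png

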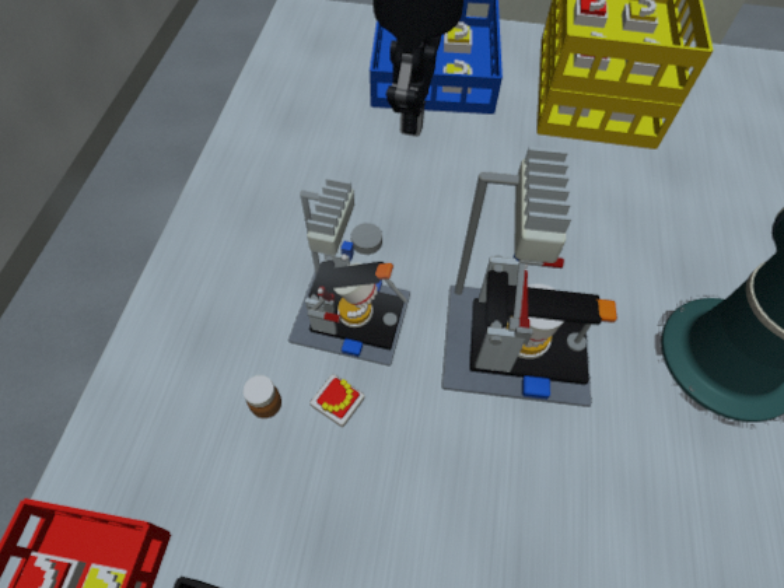

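The gripper is clear over the bench at (410,125) in the image. Next I go down over the thumb rest, upright with the fingers closed.

Call:
play_rows([
  [[0,0,0,0.08,-0.15,0.4,0],[0,0,0,0.07,-0.15,0.4,0],[0,0,0,0,0,0.4,0],[0,0,0,0,0,0.4,0],[0,0,0,0,0,0.3,0]],
])

```text
time: 2.65
tool_pos: [0.5416, 0.0336, 0.2004]
tcp_rot: [3.139, -0.109, -0.007]
wrist_force: [-0.7, -0.5, 0.3]
width: -0.005
grip_force: 0.0
```

Call:
play_rows([
  [[0,0,0,0,0,0,0],[0,0,0,0,0,0,0]],
])

```text
time: 2.82
tool_pos: [0.5419, 0.0335, 0.2025]
tcp_rot: [3.139, -0.11, -0.008]
wrist_force: [0.4, 0.2, 1.8]
width: -0.005
grip_force: 0.0
```

```bash
python3 -c "
from g import *
go([-64,0,165])"
```

```text
t 2.82 stand tcp [-67.5  -8.2 202.5] F [0.4 0.2 1.8] w -0.0 q [ 0.02  0.04  1.92 -0.    1.19  1.66] zdir [-0.01 -0.   -1.  ]
turn [ 0.002  0.01  -0.   ]
shift now-axes [ 0.036 -0.082  0.375] target-axes [ 0.035 -0.082  0.375]
```

Call:
play_rows([
  [[0,0,0,0.03,-0.08,0.1,0],[0,0,0,0,0,0.1,0],[0,0,0,0,0,0.08,0],[0,0,0,0,0,0.05,0],[0,0,0,0,0,0.05,0]],
])

```text
time: 3.23
tool_pos: [0.5475, 0.0424, 0.1665]
tcp_rot: [-3.14, 0.108, -0.0]
wrist_force: [-2.4, 0.6, 4.1]
width: 0.0
grip_force: 1.7
```

Call:
play_rows([
  [[0,0,0,-0.01,0,0.05,0],[0,0,0,-0.01,0,0.05,0],[0,0,0,-0.01,0,0.05,0],[0,0,0,-0.01,0,0.05,0],[0,0,0,0,0,0.05,0]],
])

```text
time: 3.65
tool_pos: [0.5435, 0.0426, 0.141]
tcp_rot: [3.14, -0.109, 0.001]
wrist_force: [-0.0, -0.0, 2.2]
width: -0.002
grip_force: 0.7
```

```bash
python3 -c "
from g import *
go([-72,0,110])"
```

```text
t 3.65 stand tcp [-66.5   1.  141. ] F [-0.  -0.   2.2] w -0.0 q [ 0.03  0.09  1.98 -0.    1.07  1.67] zdir [ 0.  0. -1.]
turn [-0.    -0.001  0.001]
shift now-axes [-0.055  0.01   0.31 ] target-axes [-0.055  0.01   0.31 ]
```

Contact is made and the arm is moving with about 2 N of push.

Call:
play_rows([
  [[0,0,0,-0.01,0,0.05,0],[0,0,0,-0.01,0,0.05,0],[0,0,0,-0.01,0,0.05,0],[0,0,0,-0.01,0,0.05,0],[0,0,0,0,0,0.05,0]],
])

```text
time: 4.07
tool_pos: [0.5392, 0.0429, 0.1159]
tcp_rot: [3.14, -0.109, -0.0]
wrist_force: [-0.6, 0.1, 0.8]
width: 0.002
grip_force: 0.7
```

Call:
play_rows([
  [[0,0,0,-0.01,0,0.03,0],[0,0,0,0,0,0.02,0],[0,0,0,0,0,0.01,0]],
])

```text
time: 4.32
tool_pos: [0.5384, 0.043, 0.1101]
tcp_rot: [3.14, -0.109, -0.0]
wrist_force: [-1.1, -0.2, 0.1]
width: -0.002
grip_force: 0.6
```

Call:
play_rows([
  [[0,0,0,0,0,0.01,0],[0,0,0,0,0,0,0]],
])

```text
time: 4.48
tool_pos: [0.5384, 0.0429, 0.1093]
tcp_rot: [3.14, -0.109, -0.0]
wrist_force: [-0.0, -0.3, 0.4]
width: 0.0
grip_force: 0.0
```

Call:
play_rows([
  [[0,0,0,0,0,0.01,0],[0,0,0,0,0,0.01,0],[0,0,0,0,0,0,0]],
])

```text
time: 4.73
tool_pos: [0.5385, 0.043, 0.1074]
tcp_rot: [-3.14, 0.109, -0.0]
wrist_force: [-0.5, 0.2, 0.4]
width: -0.001
grip_force: 0.2
```

Call:
play_rows([
  [[0,0,0,0,0,0.01,0],[0,0,0,0,0,0,0]],
])

```text
time: 4.9
tool_pos: [0.5386, 0.043, 0.1064]
tcp_rot: [3.14, -0.109, 0.0]
wrist_force: [-0.6, 0.3, 0.1]
width: -0.003
grip_force: 0.2
```

Call:
play_rows([
  [[0,0,0,0,0,0.01,0],[0,0,0,0,0,0,0]],
])

```text
time: 5.07
tool_pos: [0.5386, 0.043, 0.1054]
tcp_rot: [-3.14, 0.109, -0.0]
wrist_force: [-0.5, 0.6, 1.4]
width: 0.002
grip_force: 0.2
```

Call:
play_rows([
  [[0,0,0,0,0,0.01,0],[0,0,0,0,0,0,0]],
])

```text
time: 5.23
tool_pos: [0.5386, 0.043, 0.105]
tcp_rot: [-3.14, 0.109, -0.0]
wrist_force: [-1.5, 0.3, 4.8]
width: -0.001
grip_force: 2.3
```

Call:
play_rows([
  [[0,0,0,0,0,0.01,0],[0,0,0,0,0,0,0]],
])

```text
time: 5.4
tool_pos: [0.5386, 0.043, 0.1049]
tcp_rot: [3.14, -0.109, 0.0]
wrist_force: [-4.2, -0.3, 9.6]
width: -0.001
grip_force: 5.1
```

The arm is shut: z is 104.9 and 10 N was felt. Now I retreat, move left and tilt towards the hook approach.

Call:
play_rows([
  [[0,0,0,0,0,-0.3,0],[0,0,0,0,0,-0.4,0],[0,0,0,0,-0.2,-0.4,0],[0,0,0,0,-0.3,-0.3,0],[0,0,0,0,-0.3,-0.2,0]],
])

```text
time: 5.82
tool_pos: [0.5455, 0.1212, 0.2644]
tcp_rot: [-3.139, 0.112, -0.009]
wrist_force: [0.8, 0.5, -0.1]
width: 0.002
grip_force: 0.0
```

Call:
play_rows([
  [[0,0.24,0,0,0,0,40],[0,0.24,0,0,0,0,40],[0,0.24,0,0,0,0,40],[0,0.24,0,0,0,0,40],[0,0.24,0,0,0,0,40]],
])

```text
time: 6.23
tool_pos: [0.5442, 0.1214, 0.2615]
tcp_rot: [2.979, -0.102, 0.934]
wrist_force: [0.7, -1.5, -0.4]
width: 0.469
grip_force: 0.0
```

```bash
python3 - <<'E'
from g import *
from m import load
go([-12,88,190],tilt=33)
s=bot.read_state();print(s["tool_pos"],s["q"],s["tcp_rot"])
for n in ["side","top"]:
    c=vision.read_camera(n);np.savez(n+"1.npz",**c);P=pts(c);P0=pts(load(n))
    # robot pixels: changed vs start image
    ch=(np.abs(P-P0).max(-1)>.03)&(c["depth"]>0)
    q=P[ch];q=q[(q[:,0]>.2)&(q[:,2]>.2)&(np.abs(q[:,1])<.4)]
    print(n,len(q))
    for lo in np.arange(.3,.7,.05):
        k=q[(q[:,0]>lo)&(q[:,0]<lo+.05)]
        if len(k)>10:print(lo.round(2),np.percentile(k,2,0).round(3),np.percentile(k,98,0).round(3))
    cv2.imwrite(f"pics/{n}1.png",cv2.resize(c["image"][:,:,::-1],(784,588)))
E
```

```text
t 6.23 stand tcp [-71.3  79.7 261.5] F [ 0.8 -1.4 -0.4] w 0.47 q [ 0.3  -0.32  2.23 -0.33  0.68  2.14] zdir [ 0.57  0.   -0.82]
turn [-0.005 -0.063  0.001]
shift now-axes [ 0.079 -0.081  0.926] target-axes [ 0.108 -0.083  0.923]
[0.54421834 0.12143256 0.261485  ] [ 0.30313618 -0.3234961   2.23449224 -0.33185606  0.6826331   2.14250045] [ 2.97857035 -0.10240976  0.93355738]
side 27081
0.3 [0.303 0.081 0.519] [0.349 0.203 0.595]
0.35 [0.351 0.109 0.475] [0.399 0.203 0.6  ]
0.4 [0.401 0.109 0.39 ] [0.449 0.172 0.57 ]
0.45 [0.451 0.111 0.339] [0.499 0.191 0.454]
0.5 [0.501 0.071 0.268] [0.546 0.187 0.355]
top 13134
0.3 [0.302 0.066 0.554] [0.349 0.196 0.595]
0.35 [0.351 0.071 0.49 ] [0.399 0.192 0.597]
0.4 [0.401 0.091 0.42 ] [0.449 0.165 0.521]
0.45 [0.451 0.061 0.301] [0.499 0.184 0.442]
0.5 [0.5   0.068 0.264] [0.54  0.18  0.335]
```

View pics/side1.png

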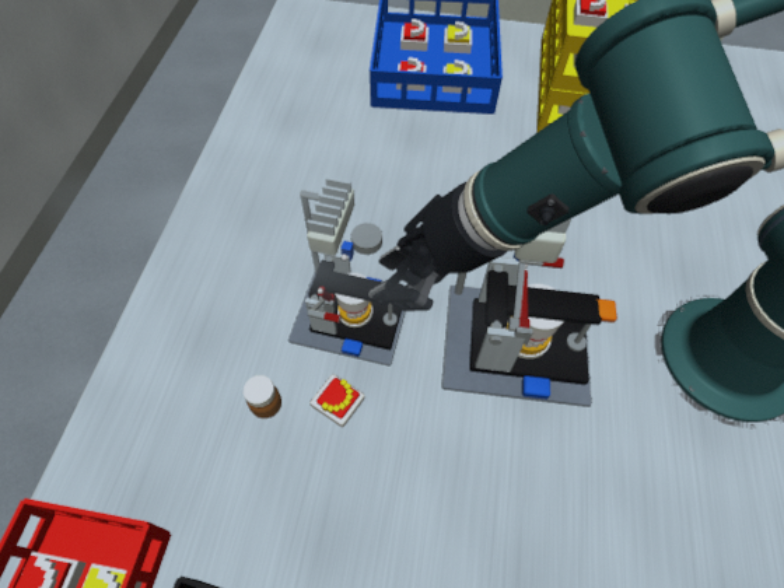

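The gripper is tilted and clear at (400,280); the tall neighbouring lamp is at (540,200). I'll check wrist clearance against it for several tilt and lean choices.

```bash
python3 - <<'E'
from g import *
from m import load
s=bot.read_state();R=Ro.from_rotvec(s["tcp_rot"]);Q=[];SC=[]
for n in ["side","top"]:
    c=dict(np.load(n+"1.npz"));P=pts(c);P0=pts(load(n))
    ch=(np.abs(P-P0).max(-1)>.03)&(c["depth"]>0);q=P[ch];q=q[(q[:,0]>.25)&(q[:,2]>.2)&(np.abs(q[:,1])<.4)];Q.append(q)
    p=P0.reshape(-1,3);SC.append(p[(p[:,2]>.18)&(p[:,2]<.4)&(p[:,0]>.25)&(p[:,0]<.75)&(np.abs(p[:,1])<.2)])
T=R.inv().apply(np.vstack(Q)-s["tool_pos"]);rad=np.hypot(T[:,0],T[:,1])
for L in np.arange(0,.4,.03):
    k=(-T[:,2]>L)&(-T[:,2]<L+.03)
    if k.sum()>20:print("L",L.round(2),"r50/95",np.percentile(rad[k],[50,95]).round(3))
sc=np.vstack(SC)
for tilt,lean in [(35,0),(30,0),(28,-15),(32,-20),(32,-30)]:
    RT=RS*Ro.from_euler('x',lean,degrees=True)*Ro.from_euler('y',-tilt,degrees=True)*Ro.from_euler('x',180,degrees=True)
    for name,tip in [("home",[-12,-24,128])]:
        D=RT.inv().apply(sc-S2W(tip));r=np.hypot(D[:,0],D[:,1]);L=-D[:,2];out=[]
        for lo,hi in [(.0,.07),(.07,.13),(.13,.19),(.19,.25),(.25,.32)]:
            k=(L>lo)&(L<hi);out.append((r[k].min().round(3),sc[k][r[k].argmin()].round(3).tolist()) if k.any() else None)
        print(tilt,lean,name,out)
E
```

```text
L 0.0 r50/95 [0.028 0.039]
L 0.03 r50/95 [0.035 0.054]
L 0.06 r50/95 [0.038 0.063]
L 0.09 r50/95 [0.047 0.069]
L 0.12 r50/95 [0.041 0.046]
L 0.15 r50/95 [0.04  0.046]
L 0.18 r50/95 [0.039 0.045]
L 0.21 r50/95 [0.04  0.044]
L 0.24 r50/95 [0.041 0.045]
L 0.27 r50/95 [0.039 0.042]
L 0.3 r50/95 [0.041 0.064]
L 0.33 r50/95 [0.056 0.07 ]
L 0.36 r50/95 [0.046 0.067]
L 0.39 r50/95 [0.053 0.07 ]
35 0 home [(np.float64(0.055), [0.613, 0.011, 0.2]), (np.float64(0.07), [0.613, 0.021, 0.225]), (np.float64(0.074), [0.444, -0.03, 0.252]), (np.float64(0.063), [0.444, -0.031, 0.287]), (np.float64(0.049), [0.392, 0.018, 0.335])]
30 0 home [(np.float64(0.051), [0.613, 0.011, 0.2]), (np.float64(0.06), [0.613, 0.013, 0.219]), (np.float64(0.082), [0.446, -0.031, 0.261]), (np.float64(0.073), [0.446, -0.032, 0.288]), (np.float64(0.073), [0.394, 0.013, 0.334])]
28 -15 home [(np.float64(0.05), [0.614, 0.032, 0.202]), (np.float64(0.056), [0.613, 0.03, 0.216]), (np.float64(0.115), [0.444, -0.03, 0.276]), (np.float64(0.1), [0.395, 0.054, 0.301]), (np.float64(0.091), [0.392, 0.056, 0.332])]
32 -20 home [(np.float64(0.055), [0.614, 0.032, 0.202]), (np.float64(0.064), [0.615, 0.049, 0.214]), (np.float64(0.119), [0.443, -0.028, 0.267]), (np.float64(0.089), [0.394, 0.061, 0.293]), (np.float64(0.082), [0.392, 0.056, 0.332])]
32 -30 home [(np.float64(0.057), [0.614, 0.032, 0.202]), (np.float64(0.065), [0.615, 0.053, 0.215]), (np.float64(0.136), [0.447, -0.032, 0.235]), (np.float64(0.103), [0.392, 0.065, 0.294]), (np.float64(0.102), [0.394, 0.062, 0.303])]
```

```bash
python3 -c "
from g import *
go([-41,99,197],tilt=32,lean=-15)"
```

```text
t 6.33 stand tcp [-78.4  77.5 252.6] F [-1.2 -0.1 -0.8] w 0.47 q [ 0.3  -0.32  2.25 -0.33  0.69  2.14] zdir [ 0.56 -0.   -0.83]
turn [-0.435 -0.064 -0.276]
shift now-axes [ 0.002 -0.216  0.669] target-axes [ 0.062 -0.351  0.606]
```

Call:
play_rows([
  [[-0.145,-0.021,-0.092,0,0,0,40],[-0.145,-0.021,-0.092,0,0,0,40],[-0.145,-0.021,-0.092,0,0,0,40],[0,0,0,0.06,-0.35,0,40],[0,0,0,0,0,0.3,40]],
])

```text
time: 6.75
tool_pos: [0.5719, 0.1563, 0.2365]
tcp_rot: [2.767, 0.008, 0.808]
wrist_force: [1.4, 1.2, 1.5]
width: 0.47
grip_force: 0.0
```

Call:
play_rows([
  [[0,0,0,0,0,0,40],[0,0,0,0,0,0,40],[0,0,0,0,0,0,40]],
])

```text
time: 7.0
tool_pos: [0.568, 0.1471, 0.2307]
tcp_rot: [2.762, 0.0, 0.791]
wrist_force: [-0.0, 0.5, 0.2]
width: 0.465
grip_force: 0.0
```

```bash
python3 - <<'E'
from g import *
go([-9.7,86,148],tilt=32,lean=-15)
for n in ["side","top"]:
    c=vision.read_camera(n);P=pts(c);hsv=cv2.cvtColor(c["image"],cv2.COLOR_RGB2HSV).astype(int);q=W2S(P.reshape(-1,3)).reshape(P.shape)
    m=((hsv[...,0]<5)|(hsv[...,0]>174))&(hsv[...,1]>150)&(hsv[...,2]>70)&(abs(q[...,0]+8)<25)&(abs(q[...,1]-85)<20)&(q[...,2]>120)
    if m.sum()>3: print(n,m.sum(),np.median(q[m],0).round(1),np.percentile(q[m],5,0).round(1),np.percentile(q[m],95,0).round(1))
    m=(abs(q[...,1]-72)<14)&(abs(q[...,0]-5)<30)&(q[...,2]>110)&(q[...,2]<175)&~m
    if m.sum()>3: print(" other",m.sum(),q[m].round(0)[::max(1,m.sum()//12)].tolist())
E
```

```text
t 7.0 stand tcp [-49.4 106.9 230.7] F [-0.1  0.5  0.2] w 0.46 q [ 0.49 -0.11  2.13 -0.67  0.85  2.45] zdir [ 0.54 -0.22 -0.82]
turn [-0.001 -0.016 -0.014]
shift now-axes [-0.122 -0.011  0.932] target-axes [-0.115 -0.012  0.933]
side 46 [ -7.9  87.7 160.4] [-15.9  82.7 158.2] [  0.5  90.7 162.4]
 other 59 [[12.0, 59.0, 174.0], [19.0, 65.0, 170.0], [12.0, 62.0, 169.0], [13.0, 65.0, 169.0], [26.0, 61.0, 135.0], [25.0, 67.0, 142.0], [19.0, 62.0, 137.0], [20.0, 69.0, 144.0], [21.0, 75.0, 150.0], [23.0, 84.0, 161.0], [20.0, 75.0, 147.0], [18.0, 84.0, 159.0], [11.0, 82.0, 158.0], [4.0, 84.0, 161.0], [-16.0, 82.0, 158.0]]
top 23 [ -7.5  84.6 161.7] [-15.9  81.9 158.2] [ -0.5  87.2 163.9]
 other 68 [[25.0, 85.0, 160.0], [24.0, 80.0, 158.0], [21.0, 82.0, 161.0], [24.0, 71.0, 149.0], [18.0, 84.0, 161.0], [21.0, 73.0, 147.0], [16.0, 84.0, 160.0], [21.0, 67.0, 142.0], [11.0, 86.0, 161.0], [9.0, 86.0, 157.0], [7.0, 81.0, 161.0], [2.0, 83.0, 162.0], [-7.0, 80.0, 160.0], [-16.0, 80.0, 158.0]]
```

Pin confirmed from both views at stand y≈86 with its top at z 161. The blade is back at x≈20, so there's room. Going in along the tool axis.

Call:
play_rows([
  [[0,0,0,-0.115,-0.01,0.25,40],[0,0,0,0,0,0.25,40],[0,0,0,0,0,0.15,40],[0,0,0,0,0,0,40],[0,0,0,0,0,0,40]],
])

```text
time: 7.52
tool_pos: [0.5913, 0.1301, 0.1712]
tcp_rot: [2.762, -0.0, 0.792]
wrist_force: [-0.2, 0.1, 0.1]
width: 0.466
grip_force: 0.0
```

```bash
python3 -c "
from g import *
go([-9.7,85,148],tilt=32,lean=-15)"
```

```text
t 7.52 stand tcp [-24.9  91.5 171.2] F [-0.3  0.1  0.1] w 0.47 q [ 0.44 -0.02  2.17 -0.75  0.72  2.51] zdir [ 0.54 -0.22 -0.81]
turn [-0.    -0.017 -0.014]
shift now-axes [-0.001  0.003  0.285] target-axes [0.002 0.003 0.285]
```

Joint 6 is near its limit, so I'll roll the tool back about 0.2 rad, which is harmless for the pinch. Then I go in and close.

Call:
play_rows([
  [[0,0,-0.2,0,0,0,40],[0,0,-0.2,0,0,0,40],[0,0,0,0,0,0.15,40],[0,0,0,0,0,0.13,40],[0,0,0,0,0,0,40]],
])

```text
time: 7.93
tool_pos: [0.606, 0.1234, 0.1475]
tcp_rot: [2.707, 0.272, 0.739]
wrist_force: [-1.6, 0.1, -0.8]
width: 0.464
grip_force: 0.0
```

Call:
play_rows([
  [[0,0,0,0,0,0,20],[0,0,0,0,0,0,10],[0,0,0,0,0,0,5],[0,0,0,0,0,0,0],[0,0,0,0,0,0,0]],
], newtons=30)

```text
time: 8.35
tool_pos: [0.6059, 0.1239, 0.1484]
tcp_rot: [2.707, 0.273, 0.74]
wrist_force: [-1.3, -0.1, 0.6]
width: 0.101
grip_force: 29.0
```

```bash
python3 -c "
from g import *
go([-9.7,85,148],tilt=32,lean=-15);print(bot.read_state()['grip_force'])
c=vision.read_camera('side');cv2.imwrite('pics/s2.png',cv2.resize(c['image'][120:270,190:330,::-1],None,fx=4,fy=4,interpolation=2))"
```

```text
t 8.35 stand tcp [ -9.9  86.4 148.4] F [-1.2 -0.2  0.6] w 0.1 q [ 0.41  0.03  2.16 -0.79  0.67  2.34] zdir [ 0.54 -0.22 -0.81]
turn [-0.    -0.019  0.387]
shift now-axes [-0.005  0.012  0.008] target-axes [-0.002  0.013  0.008]
29.016936421394348
```

View pics/s2.png

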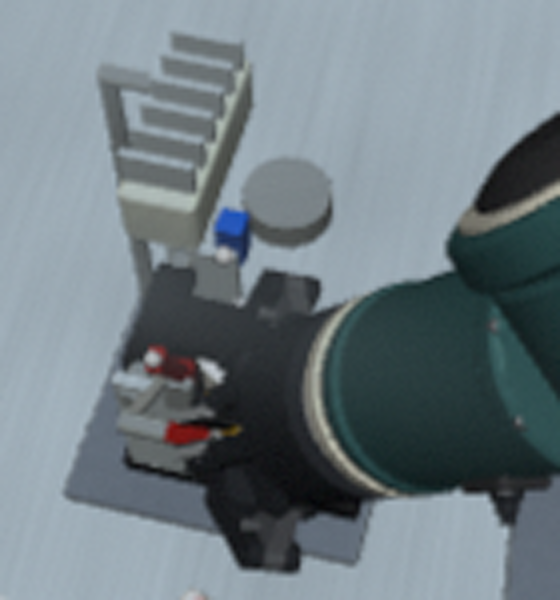

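The fingers hold the red pin at crop pixel (185,433), with a width of about 9 mm. Now I'll work out the arc in tool axes.

```bash
cat > arc.py <<'E'
from g import *
def arc(phis,off):
    s=bot.read_state();R=Ro.from_rotvec(s["tcp_rot"]);t=W2S(s["tool_pos"]);go()
    p=t-np.array(off);print("pin",p.round(1),"phi",np.arctan2(p[2]-112,36-p[1]).round(3),"r",np.hypot(p[2]-112,36-p[1]).round(1))
    prev=t
    for f in phis:
        n=np.array([t[0],36-67*np.cos(f)+off[1],112+67*np.sin(f)+off[2]])
        print(f,"tcp",n.round(0),(R.inv().apply(RS.apply(n-prev))/100).round(3));prev=n
E
python3 -c "
from arc import *
arc([2.25,2.05,1.85,1.65,1.5,1.35,1.2,1.05,.9,.75],[5.4,-2.2,-8.2])"
```

```text
t 8.4 stand tcp [ -9.9  86.5 148.4] F [-1.2 -1.6  1.8] w 0.1 q [ 0.41  0.03  2.16 -0.79  0.67  2.34] zdir [ 0.54 -0.22 -0.81]
turn [ 0.615 -1.078  0.524]
pin [-15.3  88.7 156.6] phi 2.44 r 69.0
2.25 tcp [-10.  76. 156.] [ 0.001  0.125 -0.039]
2.05 tcp [-10.  65. 163.] [-0.002  0.129 -0.035]
1.85 tcp [-10.  52. 168.] [-0.017  0.132 -0.013]
1.65 tcp [-10.  39. 171.] [-0.031  0.13   0.009]
1.5 tcp [-10.  29. 171.] [-0.032  0.093  0.021]
1.35 tcp [-10.  19. 169.] [-0.039  0.086  0.033]
1.2 tcp [-10.  10. 166.] [-0.044  0.078  0.045]
1.05 tcp [-10.   0. 162.] [-0.049  0.068  0.055]
0.9 tcp [-10.  -8. 156.] [-0.053  0.057  0.064]
0.75 tcp [-10. -15. 149.] [-0.055  0.044  0.071]
```

Call:
play_rows([
  [[0,0,0,0,0.125,-0.04,0],[0,0,0,0,0.13,-0.035,0],[0,0,0,-0.015,0.13,-0.015,0],[0,0,0,-0.03,0.13,0.01,0],[0,0,0,0,0,0,0]],
])

```text
time: 8.82
tool_pos: [0.6031, 0.0763, 0.1717]
tcp_rot: [2.708, 0.271, 0.742]
wrist_force: [-2.8, 1.3, 3.1]
width: 0.103
grip_force: 31.4
```

```bash
python3 -c "
from arc import *
arc([1.5,1.35,1.2,1.05,.9,.75],[5.4,-2.2,-8.2])"
```

```text
t 8.82 stand tcp [ -9.5  38.7 171.7] F [-2.9  1.1  3.1] w 0.1 q [ 0.32 -0.05  2.19 -0.72  0.66  2.2 ] zdir [ 0.54 -0.22 -0.81]
turn [ 0.614 -1.081  0.522]
pin [-14.9  40.9 179.9] phi 1.643 r 68.1
1.5 tcp [ -9.  29. 171.] [-0.036  0.085  0.03 ]
1.35 tcp [ -9.  19. 169.] [-0.039  0.086  0.033]
1.2 tcp [ -9.  10. 166.] [-0.044  0.078  0.045]
1.05 tcp [ -9.   0. 162.] [-0.049  0.068  0.055]
0.9 tcp [ -9.  -8. 156.] [-0.053  0.057  0.064]
0.75 tcp [ -9. -15. 149.] [-0.055  0.044  0.071]
```

Low forces, tracking well. Continuing.

Call:
play_rows([
  [[0,0,0,-0.035,0.085,0.03,0],[0,0,0,-0.04,0.085,0.035,0],[0,0,0,-0.045,0.08,0.045,0],[0,0,0,-0.05,0.07,0.055,0],[0,0,0,0,0,0,0]],
])

```text
time: 9.23
tool_pos: [0.6002, 0.0365, 0.1613]
tcp_rot: [2.705, 0.271, 0.738]
wrist_force: [-3.1, -3.5, 7.6]
width: 0.105
grip_force: 30.9
```

```bash
python3 -c "
from arc import *
arc([.95,.85,.75,.65,.55,.464,.4,.35,.3,.25,.2],[5.4,-2.2,-8.2])"
```

```text
t 9.23 stand tcp [ -9.5  -1.2 161.3] F [-2.8 -3.7  7.6] w 0.1 q [ 0.23 -0.06  2.23 -0.72  0.6   2.13] zdir [ 0.54 -0.22 -0.81]
turn [ 0.622 -1.077  0.522]
pin [-14.9   1.  169.5] phi 1.024 r 67.3
0.95 tcp [-10.  -5. 158.] [-0.027  0.026  0.033]
0.85 tcp [-10. -10. 154.] [-0.036  0.034  0.045]
0.75 tcp [-10. -15. 149.] [-0.037  0.028  0.049]
0.65 tcp [-10. -20. 144.] [-0.037  0.022  0.051]
0.55 tcp [-10. -23. 139.] [-0.038  0.015  0.053]
0.464 tcp [-10. -26. 134.] [-0.032  0.008  0.047]
0.4 tcp [-10. -28. 130.] [-0.024  0.003  0.036]
0.35 tcp [-10. -29. 127.] [-0.018  0.     0.028]
0.3 tcp [-10. -30. 124.] [-0.018 -0.001  0.028]
0.25 tcp [-10. -31. 120.] [-0.018 -0.003  0.028]
0.2 tcp [-10. -32. 117.] [-0.017 -0.005  0.028]
```

Call:
play_rows([
  [[0,0,0,-0.03,0.025,0.035,0],[0,0,0,-0.035,0.035,0.045,0],[0,0,0,-0.035,0.03,0.05,0],[0,0,0,-0.035,0.02,0.05,0],[0,0,0,0,0,0,0]],
], newtons=50)

```text
time: 9.65
tool_pos: [0.5987, 0.0168, 0.1441]
tcp_rot: [2.703, 0.27, 0.734]
wrist_force: [-4.7, -11.2, 9.4]
width: 0.09
grip_force: 49.0
```

```bash
python3 -c "
from arc import *
arc([.55,.464,.4,.35,.3,.25,.2],[5.4,-2.2,-8.2])"
```

```text
t 9.65 stand tcp [ -9.6 -20.9 144.1] F [ -4.  -11.5   9.4] w 0.09 q [ 0.19 -0.05  2.25 -0.74  0.55  2.13] zdir [ 0.54 -0.22 -0.81]
turn [ 0.627 -1.072  0.52 ]
pin [-15.  -18.7 152.3] phi 0.635 r 67.9
0.55 tcp [-10. -23. 139.] [-0.032  0.003  0.048]
0.464 tcp [-10. -26. 134.] [-0.032  0.008  0.047]
0.4 tcp [-10. -28. 130.] [-0.024  0.003  0.036]
0.35 tcp [-10. -29. 127.] [-0.018  0.     0.028]
0.3 tcp [-10. -30. 124.] [-0.018 -0.002  0.028]
0.25 tcp [-10. -31. 120.] [-0.018 -0.003  0.028]
0.2 tcp [-10. -32. 117.] [-0.017 -0.005  0.028]
```

Call:
play_rows([
  [[0,0,0,-0.03,0.02,0.045,0],[0,0,0,-0.03,0.015,0.045,0],[0,0,0,0,0,0,0]],
])

```text
time: 9.9
tool_pos: [0.5982, 0.0101, 0.1343]
tcp_rot: [2.704, 0.271, 0.733]
wrist_force: [-4.6, -8.6, 4.9]
width: 0.089
grip_force: 48.7
```

```bash
python3 -c "
from arc import *
arc([.4,.35,.3,.25,.2,.15],[5.4,-2.2,-8.2])"
```

```text
t 9.9 stand tcp [ -9.7 -27.7 134.3] F [-4.  -8.9  4.9] w 0.09 q [ 0.18 -0.04  2.26 -0.76  0.53  2.14] zdir [ 0.53 -0.22 -0.82]
turn [ 0.626 -1.07   0.522]
pin [-15.1 -25.5 142.5] phi 0.46 r 68.6
0.4 tcp [-10. -28. 130.] [-0.021 -0.013  0.036]
0.35 tcp [-10. -29. 127.] [-0.018  0.     0.028]
0.3 tcp [-10. -30. 124.] [-0.018 -0.001  0.028]
0.25 tcp [-10. -31. 120.] [-0.018 -0.003  0.028]
0.2 tcp [-10. -32. 117.] [-0.017 -0.005  0.028]
0.15 tcp [-10. -32. 114.] [-0.017 -0.006  0.028]
```

Call:
play_rows([
  [[0,0,0,-0.02,-0.005,0.035,0],[0,0,0,-0.02,0,0.03,0],[0,0,0,0,0,0,0]],
])

```text
time: 10.15
tool_pos: [0.5984, 0.0069, 0.1282]
tcp_rot: [2.702, 0.269, 0.733]
wrist_force: [-9.0, -11.3, 13.8]
width: 0.086
grip_force: 48.7
```

Call:
play_rows([
  [[0,0,0,-0.02,0,0.03,0],[0,0,0,0,0,0,0]],
])

```text
time: 10.32
tool_pos: [0.5988, 0.0057, 0.1256]
tcp_rot: [2.702, 0.269, 0.734]
wrist_force: [-7.3, -12.3, 13.2]
width: 0.088
grip_force: 49.3
```

```bash
python3 - <<'E'
from arc import *
arc([.25,.2,.15],[5.4,-2.2,-8.2])
for n in ["top","side"]:
    c=vision.read_camera(n);P=pts(c);hsv=cv2.cvtColor(c["image"],cv2.COLOR_RGB2HSV).astype(int);q=W2S(P.reshape(-1,3)).reshape(P.shape)
    m=((hsv[...,0]<5)|(hsv[...,0]>174))&(hsv[...,1]>140)&(hsv[...,2]>50)&(abs(q[...,0]-5)<35)&(abs(q[...,1])<70)&(q[...,2]>90)
    print(n,m.sum(),q[m].round(0)[::max(1,m.sum()//10)].tolist())
cv2.imwrite('pics/s3.png',cv2.resize(c['image'][120:270,190:330,::-1],None,fx=4,fy=4,interpolation=2))
E
```

```text
t 10.32 stand tcp [ -8.8 -32.  125.6] F [ -6.5 -12.8  13.2] w 0.09 q [ 0.17 -0.02  2.27 -0.79  0.51  2.17] zdir [ 0.54 -0.22 -0.81]
turn [ 0.63  -1.073  0.519]
pin [-14.2 -29.8 133.8] phi 0.319 r 69.3
0.25 tcp [ -9. -31. 120.] [-0.021 -0.027  0.04 ]
0.2 tcp [ -9. -32. 117.] [-0.017 -0.005  0.028]
0.15 tcp [ -9. -32. 114.] [-0.017 -0.006  0.028]
top 104 [[17.0, 38.0, 119.0], [15.0, 26.0, 119.0], [17.0, 3.0, 119.0], [13.0, 26.0, 120.0], [15.0, 2.0, 119.0], [15.0, -21.0, 125.0], [12.0, 16.0, 114.0], [13.0, -7.0, 121.0], [13.0, -8.0, 104.0], [-4.0, -24.0, 143.0], [-10.0, -24.0, 141.0]]
side 63 [[-1.0, -31.0, 140.0], [-10.0, -28.0, 144.0], [-5.0, -24.0, 143.0], [-17.0, -27.0, 144.0], [-12.0, -23.0, 145.0], [12.0, -21.0, 124.0], [13.0, 22.0, 120.0], [12.0, 24.0, 116.0], [14.0, 30.0, 117.0], [18.0, 39.0, 121.0], [14.0, 38.0, 119.0]]
```

View pics/s3.png

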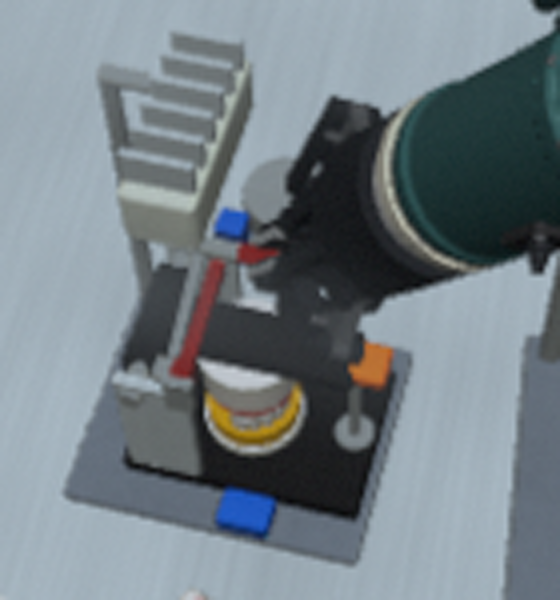

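The red hook lies across the arm at (200,315), with the nose near the blue catch at (232,222). The pin's top is at z≈144, so it has slipped a little in the grip. I'll grip harder and press further.

Call:
play_rows([
  [[0,0,0,0,0,0,0],[0,0,0,-0.02,-0.02,0.03,0],[0,0,0,-0.02,-0.01,0.03,0],[0,0,0,0,0,0,0]],
], newtons=100)

```text
time: 10.75
tool_pos: [0.5987, 0.0037, 0.1196]
tcp_rot: [2.698, 0.265, 0.734]
wrist_force: [-11.9, -20.3, 21.7]
width: 0.059
grip_force: 99.6
```

```bash
cat > look.py <<'E'
from arc import *
go()
for n in ["top","side"]:
    c=vision.read_camera(n);P=pts(c);hsv=cv2.cvtColor(c["image"],cv2.COLOR_RGB2HSV).astype(int);q=W2S(P.reshape(-1,3)).reshape(P.shape)
    m=((hsv[...,0]<5)|(hsv[...,0]>174))&(hsv[...,1]>140)&(hsv[...,2]>50)&(abs(q[...,0]-5)<35)&(abs(q[...,1])<70)&(q[...,2]>90)
    a=q[m&(q[...,0]<6)];b=q[m&(q[...,0]>9)&(q[...,2]>113)]
    print(n,"pin",np.median(a,0).round(1) if len(a) else None,"bar z by y",[(y,np.median(b[abs(b[:,1]-y)<6][:,2]).round(1)) for y in (30,15,0,-15,-25) if (abs(b[:,1]-y)<6).sum()>1])
E
python3 look.py
```

```text
t 10.75 stand tcp [ -8.8 -34.  119.6] F [-10.4 -21.   21.7] w 0.06 q [ 0.17 -0.01  2.28 -0.82  0.5   2.2 ] zdir [ 0.54 -0.23 -0.81]
turn [ 0.639 -1.073  0.514]
top pin [ -2.6 -28.7 136. ] bar z by y [(30, np.float64(117.9)), (15, np.float64(118.3)), (0, np.float64(119.8)), (-15, np.float64(123.0)), (-25, np.float64(122.3))]
side pin [ -5.5 -27.4 137.1] bar z by y [(30, np.float64(118.3)), (15, np.float64(117.9)), (-25, np.float64(124.4))]
```

Release and see where the free pin stands: center z 142 if it is home, 153 if stuck.

Call:
play_rows([
  [[0,0,0,0,0,0,30],[0,0,0,0,0,0,30],[0,0,0,0,0,-0.1,30],[0,0,0,0,0,-0.2,30],[0,0,0,0,0,-0.2,30]],
], newtons=40)

```text
time: 11.27
tool_pos: [0.5713, 0.0229, 0.1561]
tcp_rot: [2.709, 0.276, 0.736]
wrist_force: [0.0, -0.3, 0.5]
width: 0.356
grip_force: 0.0
```

```bash
python3 look.py
```

```text
t 11.27 stand tcp [-37.5 -16.7 156.1] F [ 0.1 -0.3  0.5] w 0.36 q [ 0.22 -0.12  2.29 -0.71  0.58  2.11] zdir [ 0.54 -0.22 -0.82]
turn [ 0.615 -1.072  0.528]
top pin [ -8.1 -21.1 153.8] bar z by y [(30, np.float64(118.7)), (15, np.float64(117.9)), (0, np.float64(121.5)), (-15, np.float64(123.6))]
side pin [ -8.1 -18.4 154.1] bar z by y [(30, np.float64(118.5)), (15, np.float64(119.5)), (-25, np.float64(126.7))]
```

It is stuck at q≈0.12–0.2. I'll press from above with closed fingertips instead, so the force goes purely downward.

```bash
python3 -c "
from g import *
go([-40,-22,182],tilt=32,lean=-10)
s=bot.read_state();R=Ro.from_rotvec(s['tcp_rot'])
for d in ([0,-5,26],[34,0,0],[0,0,-10],[0,-1,0]): print(d,(R.inv().apply(RS.apply(d))/100).round(3))"
```

```text
t 11.37 stand tcp [-35.5 -15.4 159.8] F [ 0.4  0.1 -0.6] w 0.35 q [ 0.22 -0.12  2.29 -0.71  0.58  2.11] zdir [ 0.54 -0.21 -0.81]
turn [ 0.143 -0.014  0.482]
shift now-axes [ 0.044  0.131 -0.191] target-axes [ 0.071  0.103 -0.199]
[0, -5, 26] [ 0.104  0.138 -0.201]
[34, 0, 0] [0.28  0.056 0.184]
[0, 0, -10] [-0.046 -0.035  0.081]
[0, -1, 0] [-0.003  0.009  0.002]
```

Call:
play_rows([
  [[0,0,0,0.05,0.07,-0.1,0],[0,0,0,0.05,0.07,-0.1,0],[0,0,0,0,0,0,0],[0,0,0,0.14,0.03,0.09,0],[0,0,0,0.14,0.03,0.09,0]],
])

```text
time: 11.78
tool_pos: [0.6054, 0.0147, 0.1822]
tcp_rot: [2.708, 0.275, 0.739]
wrist_force: [-0.4, 0.1, -0.1]
width: -0.003
grip_force: 0.0
```

Call:
play_rows([
  [[0,0,0,0,0,0,0],[0,0,0,0,0,0,0]],
])

```text
time: 11.95
tool_pos: [0.6054, 0.0143, 0.1817]
tcp_rot: [2.708, 0.274, 0.737]
wrist_force: [-0.7, -0.1, 0.2]
width: 0.003
grip_force: 0.0
```

```bash
python3 -c "
from g import *
go([-4,-22,160],tilt=32,lean=-15)"
```

```text
t 11.95 stand tcp [ -2.8 -23.  181.7] F [-0.6 -0.2  0.2] w 0.0 q [ 0.18 -0.09  2.21 -0.65  0.6   2.01] zdir [ 0.54 -0.22 -0.82]
turn [-0.001 -0.015  0.389]
shift now-axes [-0.106 -0.087  0.168] target-axes [-0.12  -0.065  0.169]
```

Call:
play_rows([
  [[0,0,0,-0.045,-0.035,0.08,0],[0,0,0,-0.045,-0.035,0.08,0],[0,0,0,-0.023,-0.014,0.04,0],[0,0,0,-0.023,-0.014,0.04,0],[0,0,0,0,0,0,0]],
])

```text
time: 12.37
tool_pos: [0.6054, 0.0138, 0.1533]
tcp_rot: [2.707, 0.275, 0.739]
wrist_force: [-1.2, 0.6, 4.4]
width: -0.004
grip_force: 2.1
```

Call:
play_rows([
  [[0,0,0,-0.023,-0.012,0.04,0],[0,0,0,-0.023,-0.012,0.04,0],[0,0,0,0,0,0,0]],
])

```text
time: 12.62
tool_pos: [0.6072, 0.0129, 0.1463]
tcp_rot: [2.706, 0.274, 0.745]
wrist_force: [-0.9, -0.1, 9.3]
width: -0.002
grip_force: 4.5
```

```bash
python3 look.py
```

```text
t 12.62 stand tcp [ -0.9 -24.2 146.3] F [-0.9 -0.1  9.3] w -0.0 q [ 0.18 -0.04  2.24 -0.73  0.54  2.11] zdir [ 0.54 -0.22 -0.81]
turn [ 0.616 -1.085  0.526]
top pin None bar z by y [(30, np.float64(117.8)), (15, np.float64(118.7)), (0, np.float64(120.9)), (-15, np.float64(122.2)), (-25, np.float64(122.7))]
side pin None bar z by y [(30, np.float64(118.1)), (15, np.float64(118.7)), (-25, np.float64(124.9))]
```

A clean vertical push of 9 N. Pressing on in small steps, with x trimmed forward.

Call:
play_rows([
  [[0,0,0,-0.045,-0.015,0.025,0],[0,0,0,-0.023,-0.012,0.04,0],[0,0,0,0,0,0,0]],
])

```text
time: 12.97
tool_pos: [0.6067, 0.0118, 0.1398]
tcp_rot: [2.703, 0.274, 0.751]
wrist_force: [-1.1, -1.8, 15.4]
width: 0.003
grip_force: 6.4
```

Call:
play_rows([
  [[0,0,0,-0.025,-0.012,0.035,0],[0,0,0,0,0,0,0]],
])

```text
time: 13.13
tool_pos: [0.6069, 0.0114, 0.1362]
tcp_rot: [2.703, 0.274, 0.753]
wrist_force: [-2.3, -2.7, 17.2]
width: 0.002
grip_force: 7.1
```

```bash
python3 look.py
```

```text
t 13.13 stand tcp [ -1.1 -25.7 136.2] F [-2.1 -2.8 17.2] w 0.0 q [ 0.17 -0.03  2.25 -0.77  0.51  2.15] zdir [ 0.55 -0.22 -0.81]
turn [ 0.618 -1.097  0.526]
top pin None bar z by y [(30, np.float64(119.3)), (15, np.float64(118.1)), (0, np.float64(121.2)), (-15, np.float64(123.0)), (-25, np.float64(122.7))]
side pin None bar z by y [(30, np.float64(118.5)), (15, np.float64(119.2)), (-25, np.float64(125.8))]
```

Call:
play_rows([
  [[0,0,0,-0.045,-0.015,0.02,0],[0,0,0,0,0,0,0]],
])

```text
time: 13.4
tool_pos: [0.6054, 0.0116, 0.1335]
tcp_rot: [2.702, 0.275, 0.757]
wrist_force: [-0.0, 5.2, 9.1]
width: -0.002
grip_force: 5.2
```

Call:
play_rows([
  [[0,0,0,-0.025,-0.012,0.035,0],[0,0,0,0,0,0,0]],
])

```text
time: 13.57
tool_pos: [0.6034, 0.0117, 0.1269]
tcp_rot: [2.705, 0.274, 0.753]
wrist_force: [-1.4, 2.1, 14.6]
width: 0.002
grip_force: 7.0
```

Call:
play_rows([
  [[0,0,0,-0.025,-0.012,0.03,0],[0,0,0,0,0,0,0]],
])

```text
time: 13.73
tool_pos: [0.6035, 0.0113, 0.1239]
tcp_rot: [2.703, 0.275, 0.755]
wrist_force: [-0.8, 0.1, 17.2]
width: 0.002
grip_force: 7.7
```

```bash
python3 look.py
```

```text
t 13.73 stand tcp [ -4.5 -26.1 123.9] F [-0.8  0.  17.2] w 0.0 q [ 0.17 -0.02  2.27 -0.81  0.49  2.19] zdir [ 0.55 -0.21 -0.81]
turn [ 0.615 -1.1    0.527]
top pin [ -2.9 -32.9 141.1] bar z by y [(30, np.float64(118.6)), (15, np.float64(116.4)), (0, np.float64(115.6)), (-15, np.float64(114.9)), (-25, np.float64(115.3))]
side pin None bar z by y [(30, np.float64(118.6)), (15, np.float64(115.5))]
```

The force dropped from 17 to 9 N and the bar is 8 mm lower at y -15, so it has snapped. Now I back off along the tool axis and check.

Call:
play_rows([
  [[0,0,0,0.02,0.01,-0.1,0],[0,0,0,0.02,0.01,-0.15,0],[0,0,0,0,0,-0.3,0],[0,0,0,0,0,-0.35,0],[0,0,0,0,0,-0.35,0]],
])

```text
time: 14.25
tool_pos: [0.5355, 0.0412, 0.2223]
tcp_rot: [2.709, 0.273, 0.737]
wrist_force: [1.4, 0.2, 0.2]
width: 0.003
grip_force: 0.0
```

Call:
play_rows([
  [[0,0,0,0,0,0,0],[0,0,0,0,0,0,0]],
])

```text
time: 14.42
tool_pos: [0.5378, 0.0423, 0.2253]
tcp_rot: [2.707, 0.274, 0.748]
wrist_force: [0.1, -0.2, -0.5]
width: -0.005
grip_force: 0.0
```

```bash
python3 look.py; python3 - <<'E'
from g import *
c=vision.read_camera("side");q=W2S(pts(c).reshape(-1,3)).reshape(420,560,3);hsv=cv2.cvtColor(c["image"],cv2.COLOR_RGB2HSV).astype(int)
m=(hsv[...,0]>5)&(hsv[...,0]<18)&(hsv[...,1]>180)&(abs(q[...,0]+70)<25)&(abs(q[...,1])<25)&(q[...,2]>80);print("rest",np.median(q[m],0).round(1),m.sum())
cv2.imwrite('pics/s4.png',cv2.resize(c['image'][120:330,150:330,::-1],None,fx=2.8,fy=2.8,interpolation=2))
E
```

```text
t 14.42 stand tcp [-7.220e+01  2.000e-01  2.253e+02] F [ 0.1 -0.2 -0.5] w -0.01 q [ 0.28 -0.27  2.27 -0.61  0.75  2.03] zdir [ 0.54 -0.21 -0.81]
turn [ 0.612 -1.089  0.525]
top pin [ -8.8 -27.1 145. ] bar z by y [(30, np.float64(118.4)), (15, np.float64(116.1)), (0, np.float64(116.2)), (-15, np.float64(116.2)), (-25, np.float64(116.1))]
side pin [ -8.4 -23.3 145. ] bar z by y [(30, np.float64(117.6)), (15, np.float64(116.3))]
rest [-78.3  -1.8 104.3] 10
```

View pics/s4.png

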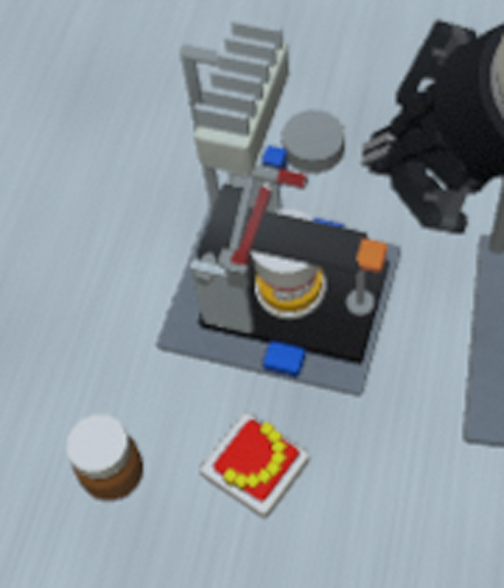

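The arm is shut, with the pin on the table at (360,302) and the rest top at z 104. The hook bar is flat at 116 and seated at the blue catch (273,158). The free pin's top is at 145, its home height. The bystanders are undisturbed and the gripper touches nothing.

```bash
python3 -c "
from workcell import bot
print(bot.finish_job())"
```

```text
the job is handed in; nothing more can be done
None
```

The articulator's upper arm is down on its front pin, the red hook is snapped home in the blue catch, the gripper has let go, and the job is handed in; the hand-in call returned no verdict.

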